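Turn the nest plate to its locating pin and press it home

ROBOT

A 6-joint arm with a two-finger parallel gripper is mounted at the origin on the work surface. World frame = base frame: x ahead of the robot, y to its left, z up, the work surface at z = 0. Lengths are in m, angles in rad, forces in N, time in s.
With the tool pointing down it reaches from about 0.35 to 0.975 m from the base axis. Payload 4.9 kg.
Tool frame: the origin (TCP) lies midway between the tips of the shut fingers; the grasp point (between the pads) lies ctrl.grip_depth behind it (ctrl.grip_depth is the distance from the TCP to the grasp point, in m); z points along the fingers, y is the line along which they close (so a half turn about z gives the same grasp; the last joint's range is limited). The gripper opens to 85 mm and grips with 20 to 120 N. Pads are 22 mm wide; open, the fingers measure 114 mm over their backs; the gripper's body (76 mm by 85 mm) begins 54 mm behind the grasp point. The pads swing forward as they close: fully open they stand 13 mm farther back than shut.
Start: joints at [-1.293, 0.053, 1.613, -0, 1.476, -0.119], TCP at [0.242, -0.576, 0.231] pointing down, gripper open.
Joint ranges: [-3.01, 3.01], [-1.01, 2.22], [0.06, 2.58], [-1.02, 4.17], [0.09, 2.62], [-3.14, 3.14]. Speed limits (rad/s): [2.57, 2.57, 3.14, 3.14, 3.14, 3.14].

INTERFACE

Orientations are given as a rotation vector (axis times angle).
In Python, from station import ctrl, get_image, camera_model gives the robot as it stands. The module is installed in compiled form; this text tells all that it offers.
- The arm moves only by the shell command python3 -m crank 'ROWS' [FORCE]. ROWS is JSON, a list of rows, each a list of 7 numbers: the shift along the tool's x, y, z in mm, then the turn, a rotation vector about the tool's x, y, z in rad, then the opening, from -1 (shut) to 1 (fully open). A call has exactly 10 rows; each row shifts and turns the commanded pose from where the row before left it, along the tool's axes as they then stand; what a row does not reach is not made up. A row lasts 1/12 s, in which the tool goes at most 41.7 mm and 7.16 degrees, less where a joint would pass 70% of its speed; a pose out of reach is approached as far as the arm can. A call with a gripper value outside its range is refused whole. The fingers move at their own pace and stop on an object; FORCE is the grip in N (left out, the last holds). Time passes only in rows, so rows that do not move let the fingers close, or fill a call up. It gives the time, the measured TCP pose, the force, the opening and the grip force at its end, in the units of the state.
- ctrl.get_obs(): the state, without advancing time (a new reading comes with each control period).
- get_image(name): name is "scene" or "side" or "wrist"; returns the picture (400x640x3 uint8, red, green, blue); there is no depth.
- camera_model(name): a dict with "vertical_fov" (degrees; the focal length in pixels is half the picture's height over the tangent of half this angle, whatever the lens; pixels are square), "cx", "cy" (the principal point, pixels), "R" (3x3) and "t" (3): a world point X has camera coordinates R X + t; the wrist camera has in their place "hand_eye" (4x4, takes a point from camera to tool coordinates, whose origin is the TCP and whose axes are the flange's). Camera axes: x right, y down, z forward; pixel columns grow to the right and rows downward; lengths in m; the calibration is good to about 2 mm. A picture is of the moment at which its call begins: read the wrist's pose just before it. camera_model takes no time and is no camera call.
- ctrl.finish_job(): hands the job in; it is judged then, once.
The state is a dict: "t": time; "q": joint angles; "dq": joint speeds; "effort": joint torques, N m; "tool_pos": TCP position; "tool_rot": TCP orientation; "contact_force": force on the tool from outside, world axes, zero at the start; "wrist_torque": the same for the moment, N m; "opening": finger opening in m; "grip_force": force on a finger pad.
Only numpy, scipy, OpenCV 4.12 (cv2) and the standard library are available. Lean on these libraries where they do the work, as an engineer would, in place of code of your own. Each camera call takes 0.05 s, during which the arm holds its last target. There are 200 camera calls.

TASK

The three-mandrel nest plate has just been slipped onto the spindle of the barrel jig and still stands proud, its rim notch away from the locating pin on the base's ear. Push the plate round until the notch stands over the pin, then press the plate down until it is fully home on the base, and leave it there. Do not lift the plate or force its rim down on the pin, and leave everything else on the table standing where it is.

Things in the scene. Friction and masses are not known exactly. Their poses are not given: they have to be found in the camera images.
- jig: The barrel jig's round dark cast-iron base, screwed fast to the table, 196 mm across its foot. Origin: on the spindle axis, at table height; z up; its x axis points from the spindle axis to the locating pin. A flat seat 132 mm across is 40 mm above the table. An ear 36 mm wide sticks out to 116 mm from the axis under the pin, 34 mm high. The nest plate sits on the spindle over this base.
- pin_nose (a point): The top of the locating pin, an upright steel bullet-nosed dowel 14 mm in diameter with a hemispherical nose, fixed to the base. Its axis is 82 mm from the spindle axis, and its nose 51.5 mm above the table: 0.5 mm under the raised plate, whose rim covers the pin except its outermost 4 mm.
- notch (a point): The one notch in the rim of the nest plate (an aluminium disc 170 mm across, 10 mm thick at the rim, about 0.6 kg). The notch is open at the rim, 22 mm wide there, its sides radial, 16 mm deep. The point: on the notch's middle line, 82 mm from the spindle axis, at the plate's underside. The notch is over the pin when this point stands straight above pin_nose. The pin's round nose draws in a notch that is up to about 5 mm out.
- hub_top (a point): Centre of the flat top of the plate's round hub, 36 mm in diameter, 14 mm tall above the plate's face, on the spindle axis; a good place to press. 77 mm above the table at the start, 65 mm when the plate is home. The plate's face is 14 mm below this point.
- mandrel_a (a point): Top of one of three alike upright steel mandrels on the plate, 10 mm in diameter, 36 mm tall above the plate's face (the lowest 4 mm are a collar 14 mm across), on a circle of 56 mm radius about the spindle axis, 120 degrees apart. Good to push sideways. Seen from above this one stands 60 degrees clockwise from the notch.
- mandrel_b (a point): Top of the mandrel opposite the notch (180 degrees from it); as mandrel_a.
- mandrel_c (a point): Top of the mandrel 60 degrees counter-clockwise from the notch, seen from above; as mandrel_a.
- plate_turn (a joint): Angle of the nest plate about the vertical spindle axis, rad, growing counter-clockwise from above, no end stops; 0 where the notch is opposite the pin, +pi or -pi where it is over the pin. It turns stiffly (about 0.08 N m, some 2 N at a mandrel) and stays where it is left.
- nest_plate (a joint): How far the nest plate has been pressed down the spindle, m: 0 at the start (raised), 0.012 fully home on the seat, negative if lifted. A tight sliding fit: it stays at any height and goes down for about 5 N of push, unless the rim stands on the pin.
- clip_board: Bystander: wooden block 110 x 70 x 14 mm with a steel spring clip that holds a white pencil barrel upright (top at 150 mm) and two small nickel cone tips standing on it. Origin: centre of the underside.
- pot: Bystander: glazed terracotta pot, 94 mm across the rim, 90 mm tall, with pencils up to 160 mm high. Origin: centre of the underside.
- grip: Bystander: amber resin pencil grip, a waisted cylinder 15 mm across and 40 mm tall, standing on end. Origin: centre of the underside.
- hex_wrench: Bystander: small brass L-shaped hex wrench lying flat, 65 x 27 mm, 5 mm thick. Origin: about the middle, at table height.
Not all that is in view belongs to the job. What is meant by the jig is not green or orange, and is the smaller of those in its own colour.

How it is judged:
At the end, for the whole second after the job is handed in: The nest plate is within 2 mm of fully home on its seat (pressed down at least 10 of its 12 mm), at rest, with the pin in its notch (within 5 mm), and the clip board, pot, grip and hex wrench are within 20 mm of where they stood (value of joint nest_plate above 0.01 m and horizontal distance between notch and pin_nose below 0.005 m and velocity of joint plate_turn between -0.05 and 0.05 rad/s and distance of each of clip_board, pot, grip, hex_wrench from where it was at the start of the episode below 0.02 m); the robot touches nothing.
It fails at once if the nest plate is lifted by more than 3 mm (value of joint nest_plate below -0.003 m).
It fails at once if the rim is forced down on the pin (pressed 4 mm or more with the notch over 7 mm away from the pin) (value of joint nest_plate above 0.004 m and horizontal distance between notch and pin_nose above 0.007 m).
It fails at once if a bystander is pushed 20 mm or more (distance of any of clip_board, pot, grip, hex_wrench from where it was at the start of the episode above 0.02 m).
It fails at once if a bystander is tipped over (angle between any of clip_board, pot, grip's own z axis and vertical above 0.3 rad).
It also fails if it takes over 54 s, if anything falls off the work surface, if the arm or the gripper's body presses on something with over 40 N, if the wrist force passes 120 N, or if a joint passes its speed limit or range.

## Working session

There is one attempt and no reset: what is moved stays moved. The work goes in short steps, Python scripts to look and compute and a shell command to move; the robot and the scene stay as the last step left them, time stands still between calls to the robot, and variables do not carry over. Pictures are saved under pics/ and viewed, at most 10 in all, crops included, and the job is handed in when it is done.

```bash
mkdir -p pics; python3 - <<'E'
from station import ctrl,get_image,camera_model
import cv2
for n in("scene","side"):
    im=get_image(n);cv2.imwrite(f"pics/{n}0.png",im[:,:,::-1])
    m=camera_model(n);print(n,m)
o=ctrl.get_obs();print(o["t"],o["tool_pos"],o["tool_rot"],ctrl.grip_depth)
E
```

```text
scene {'vertical_fov': 48.66106548062832, 'cx': 321.1296123401392, 'cy': 200.6245213846791, 'R': array([[ 0.60028312,  0.79978486, -0.00208596],
       [ 0.55249271, -0.41655956, -0.72196256],
       [-0.57828365,  0.43222946, -0.69192898]]), 't': array([-0.32447475, -0.24573736,  1.4748452 ])}
side {'vertical_fov': 53.729466666007745, 'cx': 319.9058380287345, 'cy': 200.74387218896666, 'R': array([[-0.77746284, -0.62856957,  0.02125617],
       [-0.4634383 ,  0.54971287, -0.6950113 ],
       [ 0.42517816, -0.55019639, -0.71868454]]), 't': array([0.40712789, 0.32088995, 1.04637484])}
0.1 [ 0.24136805 -0.57590421  0.23019464] [-3.07816286e+00 -6.18825978e-01  2.99489572e-04] 0.0187
```

View pics/scene0.png

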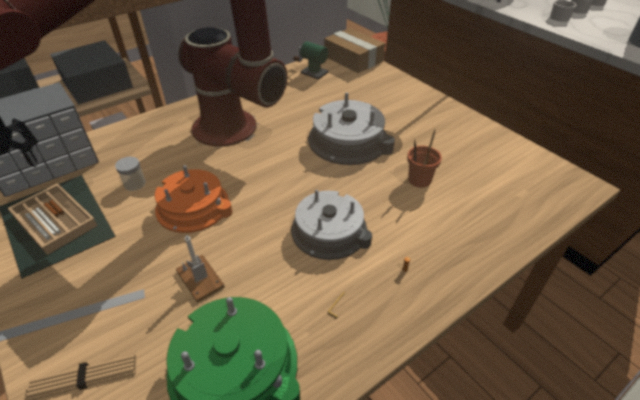

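View pics/side0.png

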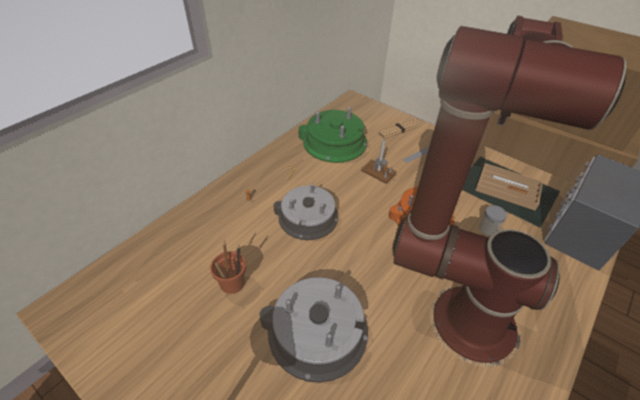

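Two jigs share the grey colour: scene (330,215)/side (308,208), and scene (348,125)/side (319,320). The first looks smaller, even though it is nearer the scene camera, so I'll check it with an enlarged crop and a size measurement.

```bash
cat >h.py <<'E'
import numpy as np
from station import camera_model
def K(n):
    m=camera_model(n);f=200/np.tan(np.radians(m["vertical_fov"]/2));return m,f
def ray(n,u,v):
    m,f=K(n);R=np.array(m["R"]);d=R.T@np.array([(u-m["cx"])/f,(v-m["cy"])/f,1]);return -R.T@np.array(m["t"]),d
def onz(n,u,v,z):
    c,d=ray(n,u,v);return c+d*(z-c[2])/d[2]
def proj(n,X):
    m,f=K(n);p=np.array(m["R"])@np.array(X)+m["t"];return np.array([m["cx"]+f*p[0]/p[2],m["cy"]+f*p[1]/p[2]])
def tri(a,b):
    (c1,d1),(c2,d2)=ray("scene",*a),ray("side",*b)
    s=np.linalg.lstsq(np.c_[d1,-d2],c2-c1,rcond=None)[0]
    p,q=c1+s[0]*d1,c2+s[1]*d2;return (p+q)/2,np.linalg.norm(p-q)
E
python3 - <<'E'
import cv2,numpy as np
from h import *
a=cv2.imread("pics/scene0.png")[175:265,280:385];b=cv2.imread("pics/side0.png")[170:245,265:350]
z=lambda i:cv2.resize(i,None,fx=5,fy=5,interpolation=cv2.INTER_CUBIC)
a=cv2.resize(a,(525*3//4,450*3//4),interpolation=cv2.INTER_CUBIC);b=cv2.resize(b,(400,353),interpolation=cv2.INTER_CUBIC)
o=np.zeros((360,800,3),np.uint8);o[:a.shape[0],:a.shape[1]]=a;o[:353,400:800]=b
cv2.imwrite("pics/crop.png",o)
for n,l,r in(("scene",(295,212),(366,212)),("scene",(312,118),(386,118)),("side",(280,205),(337,205)),("side",(272,312),(364,312))):
    p,q=onz(n,*l,.063),onz(n,*r,.063);print(n,p,q,np.linalg.norm(p-q))
print(tri((330,211),(308.5,202)))
E
```

```text
scene [ 0.52563246 -0.06968858  0.063     ] [0.63161048 0.07090446 0.063     ] 0.1760617608388674
scene [0.21253991 0.21023404 0.063     ] [0.35357827 0.39690367 0.063     ] 0.23396019341524585
side [0.63898635 0.05893497 0.063     ] [ 0.50179628 -0.05662092  0.063     ] 0.1793718986557975
side [0.40344307 0.3409705  0.063     ] [0.22610508 0.19420658 0.063     ] 0.2301921150508545
(array([ 0.57730029, -0.00301905,  0.06818184]), np.float64(0.004852643960527642))
```

View pics/crop.png

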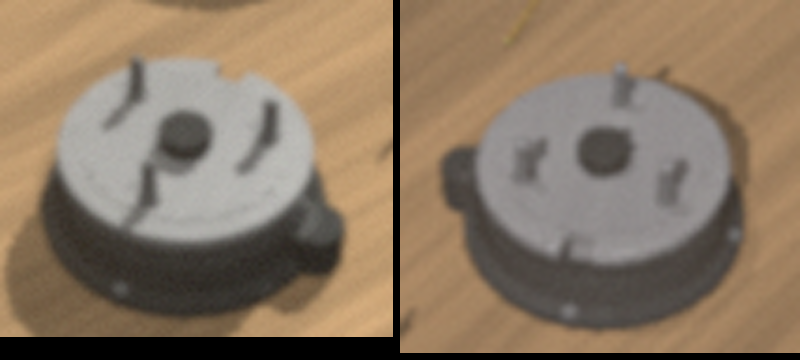

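The smaller grey jig is confirmed: its plate spans about 170 mm, against about 230 mm for the other. In the scene crop the notch is at (232,72), the ear at (322,235) and the hub at (186,128). Mandrel tops are at (135,62), (271,103) and (149,167). In the side crop the notch is at (578,245) and the ear at (460,165).

```bash
python3 - <<'E'
import cv2,numpy as np
from h import *
S=lambda u,v:(280+u/3.75,175+v/3.75)
D=lambda u,v:(265+(u-400)/4.706,170+v/4.706)
# rim ellipse by mask of bright plate
for n in("scene","side"):
    im=cv2.imread(f"pics/{n}0.png");h=cv2.cvtColor(im,cv2.COLOR_BGR2HSV)
    m=((h[:,:,1]<45)&(h[:,:,2]>95)).astype(np.uint8)
    c=(330,215) if n=="scene" else (308,208)
    q=np.zeros_like(m);cv2.circle(q,c,42,1,-1);m=cv2.morphologyEx(m*q,cv2.MORPH_OPEN,np.ones((3,3)))
    cs=max(cv2.findContours(m,0,1)[0],key=cv2.contourArea);hu=cv2.convexHull(cs)[:,0].astype(float)
    P=np.array([onz(n,*p,.063)[:2] for p in hu])
    A=np.c_[2*P,np.ones(len(P))];s=np.linalg.lstsq(A,(P**2).sum(1),rcond=None)[0]
    print(n,"rim",s[:2],np.sqrt(s[2]+s[:2]@s[:2]))
s=[onz("scene",*S(*p),z)[:2] for p,z in(((186,128),.077),((232,72),.063),((322,238),.034),((135,62),.099),((271,103),.099),((149,167),.099))]
d=[onz("side",*D(*p),z)[:2] for p,z in(((603,150),.077),((573,250),.063),((460,165),.034),((620,68),.099),((527,145),.099),((681,163),.099))]
for l,c in((s,np.array(s[0])),(d,np.array(d[0]))):
    print(*[np.round([*p,np.hypot(*(p-c)),np.degrees(np.arctan2(*(p-c)[::-1]))],3) for p in l],sep="\n")
# bystanders
print("clip",onz("scene",200,278,0.007),"grip",onz("scene",405,268,0.005),"pot",onz("scene",421,183,0),"hex",onz("scene",337,307,0))
E
```

```text
scene rim [ 0.5819478  -0.00608531] 0.0850980630894409
side rim [0.57318521 0.00149265] 0.08700896058469326
[ 0.58  -0.004  0.     0.   ]
[5.45000e-01 6.40000e-02 7.60000e-02 1.17571e+02]
[ 0.679  0.032  0.105 19.71 ]
[ 5.28000e-01 -7.00000e-03  5.20000e-02 -1.76899e+02]
[6.1300e-01 4.0000e-02 5.5000e-02 5.3777e+01]
[ 6.1100e-01 -5.7000e-02  6.1000e-02 -5.9949e+01]
[0.572 0.002 0.    0.   ]
[5.38000e-01 7.20000e-02 7.80000e-02 1.15845e+02]
[ 0.664  0.045  0.102 24.793]
[ 5.9900e-01 -4.8000e-02  5.7000e-02 -6.1506e+01]
[5.9800e-01 4.6000e-02 5.2000e-02 5.8814e+01]
[ 5.12000e-01 -5.00000e-03  6.00000e-02 -1.72997e+02]
clip [ 0.52337841 -0.33693947  0.007     ] grip [0.78647941 0.06287286 0.005     ] pot [0.59346699 0.31862803 0.        ] hex [ 0.77092514 -0.12926212  0.        ]
```

Both views agree on these values: centre about (0.577,−0.002), notch about 117°, mandrel a about 57°, pin about 22°. The plate has to turn about −95°. I'll move above the jig for a close look.

```bash
python3 -m crank '[[26.5,-20,-4,0,0,0,1],[26.5,-20,-4,0,0,0,1],[26.5,-20,-4,0,0,0,1],[26.5,-20,-4,0,0,0,1],[26.5,-20,-4,0,0,0,1],[26.5,-20,-4,0,0,0,1],[26.5,-20,-4,0,0,0,1],[26.5,-20,-4,0,0,0,1],[26.5,-20,-4,0,0,0,1],[26.5,-20,-4,0,0,0,1]]'
python3 -m crank '[[26.5,-20,-4,0,0,0,1],[26.5,-20,-4,0,0,0,1],[26.5,-20,-4,0,0,0,1],[26.5,-20,-4,0,0,0,1],[26.5,-20,-4,0,0,0,1],[26.5,-20,-4,0,0,0,1],[26.5,-20,-4,0,0,0,1],[26.5,-20,-4,0,0,0,1],[26.5,-20,-4,0,0,0,1],[0,0,0,0,0,0,1]]'
python3 - <<'E'
from station import ctrl,get_image,camera_model
import cv2
o=ctrl.get_obs();im=get_image("wrist");cv2.imwrite("pics/w1.png",im[:,:,::-1])
import numpy as np;np.savez("w1.npz",p=o["tool_pos"],r=o["tool_rot"])
print(o["t"],o["tool_pos"],o["tool_rot"],o["q"],camera_model("wrist"))
E
```

```text
t: 0.93
tool_pos: [0.409, -0.2879, 0.271]
tool_rot: [-3.08, -0.619, 0.0]
contact_force: [1.2, -0.8, 0.2]
opening: 0.0853
grip_force: 0.0
t: 1.77
tool_pos: [0.5608, -0.027, 0.3075]
tool_rot: [-3.076, -0.627, -0.002]
contact_force: [-0.4, 0.1, 0.1]
opening: 0.0853
grip_force: 0.0
1.7667 [ 0.56075977 -0.02699017  0.30751286] [-3.07644575e+00 -6.27172678e-01 -2.27536749e-03] [-0.18179211 -0.13346832  1.66811671  0.00227593  1.60629773  0.98687181] {'vertical_fov': 65.87670619646308, 'cx': 319.29979175760184, 'cy': 200.84372138262273, 'hand_eye': array([[ 2.91818567e-04, -9.55027426e-01, -2.96517337e-01,
         7.62931937e-02],
       [ 9.99999952e-01,  2.47718652e-04,  1.86297526e-04,
        -3.85696578e-04],
       [-1.04466371e-04, -2.96517377e-01,  9.55027452e-01,
        -1.41912621e-01],
       [ 0.00000000e+00,  0.00000000e+00,  0.00000000e+00,
         1.00000000e+00]])}
```

View pics/w1.png

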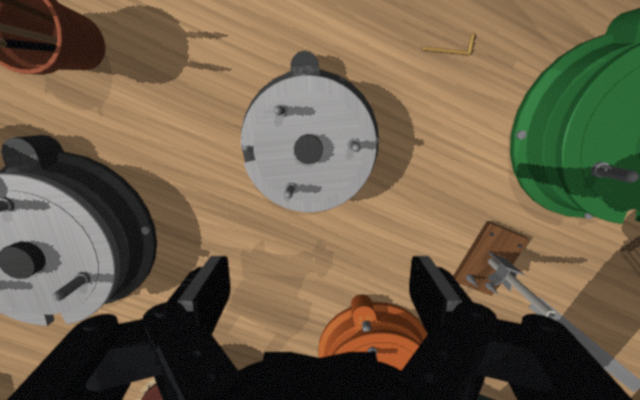

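The wrist view shows the jig hub at (309,149), the notch at (249,153), the ear at (305,63), and mandrel tops at (280,111), (355,146) and (291,191). I'll cast these onto their planes.

```bash
cat >>h.py <<'E'
import cv2
from scipy.spatial.transform import Rotation as Ro
def wonz(o,u,v,z):
    m,f=K("wrist");H=np.array(m["hand_eye"]);R=Ro.from_rotvec(o["r"]).as_matrix()
    d=R@H[:3,:3]@np.array([(u-m["cx"])/f,(v-m["cy"])/f,1]);c=R@H[:3,3]+o["p"];return (c+d*(z-c[2])/d[2])[:2]
E
python3 - <<'E'
from h import *
o=np.load("w1.npz");im=cv2.imread("pics/w1.png")
h=cv2.cvtColor(im,cv2.COLOR_BGR2HSV)
m=((h[:,:,1]<45)&(h[:,:,2]>95)).astype(np.uint8)
q=np.zeros_like(m);cv2.circle(q,(309,142),76,1,-1);m*=q
cs=max(cv2.findContours(m,0,1)[0],key=cv2.contourArea);hu=cv2.convexHull(cs)[:,0].astype(float)
P=np.array([wonz(o,*p,.063) for p in hu]);s=np.linalg.lstsq(np.c_[2*P,np.ones(len(P))],(P**2).sum(1),rcond=None)[0]
c=s[:2];print("rim",c,np.sqrt(s[2]+c@c))
for n,p,z in(("hub",(309,149),.077),("notch",(249,153),.063),("ear",(305,63),.034),("a",(279,111),.099),("b",(355,146),.099),("c",(290,192),.099)):
    w=wonz(o,*p,z);d=w-c;print(n,w.round(4),np.hypot(*d).round(4),np.degrees(np.arctan2(d[1],d[0])).round(1))
z=cv2.resize(im[40:220,225:400],None,fx=3.3,fy=3.3,interpolation=cv2.INTER_CUBIC);cv2.imwrite("pics/w1c.png",z)
E
```

```text
rim [ 0.57915108 -0.00319243] 0.08436443392257038
hub [ 0.5798 -0.0047] 0.0016 -66.9
notch [0.5439 0.0622] 0.0743 118.4
ear [0.6699 0.0395] 0.1003 25.2
a [0.6081 0.0416] 0.0533 57.2
b [ 0.6062 -0.0506] 0.0546 -60.3
c [ 0.5275 -0.0029] 0.0517 179.7
```

View pics/w1c.png

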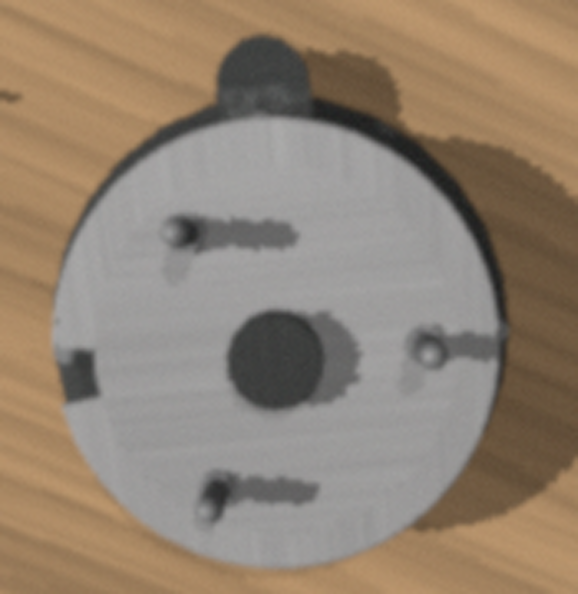

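```bash
python3 -m crank '[[24,-15.7,0,0,0,0,-0.43],[24,-15.7,0,0,0,0,-0.43],[24,-15.7,0,0,0,0,-0.43],[0,0,24,0,0,-0.102,-0.43],[0,0,24,0,0,-0.102,-0.43],[0,0,24,0,0,-0.102,-0.43],[0,0,24,0,0,-0.102,-0.43],[0,0,24,0,0,-0.102,-0.43],[0,0,24,0,0,-0.102,-0.43],[0,0,20,0,0,0,-0.43]]'
python3 -m crank '[[0,0,0,0,0,0,-0.43],[0,0,0,0,0,0,-0.43],[0,0,0,0,0,0,-0.43],[0,0,0,0,0,0,-0.43],[0,0,0,0,0,0,-0.43],[0,0,0,0,0,0,-0.43],[0,0,0,0,0,0,-0.43],[0,0,0,0,0,0,-0.43],[0,0,0,0,0,0,-0.43],[0,0,0,0,0,0,-0.43]]'
python3 - <<'E'
from station import ctrl,get_image
from h import *
o=ctrl.get_obs();im=get_image("wrist");cv2.imwrite("pics/w2.png",im[:,:,::-1])
np.savez("w2.npz",p=o["tool_pos"],r=o["tool_rot"])
r=Ro.from_rotvec(o["tool_rot"]).as_matrix();print(o["t"],o["tool_pos"],np.degrees(np.arctan2(r[1,0],r[0,0])),o["q"])
E
```

```text
t: 2.65
tool_pos: [0.6059, 0.0388, 0.1407]
tool_rot: [-2.748, -1.521, 0.004]
contact_force: [-0.5, 0.2, 0.4]
opening: 0.0241
grip_force: 0.0
t: 3.48
tool_pos: [0.6073, 0.04, 0.1433]
tool_rot: [-2.75, -1.518, -0.0]
contact_force: [0.2, -0.1, 0.3]
opening: 0.0244
grip_force: 0.0
3.4833 [0.60725586 0.03995246 0.14333919] 57.8012488302736 [-5.65373079e-02  8.28082370e-02  1.73179651e+00  1.08563640e-05
  1.32699408e+00  5.05434294e-01]
```

View pics/w2.png

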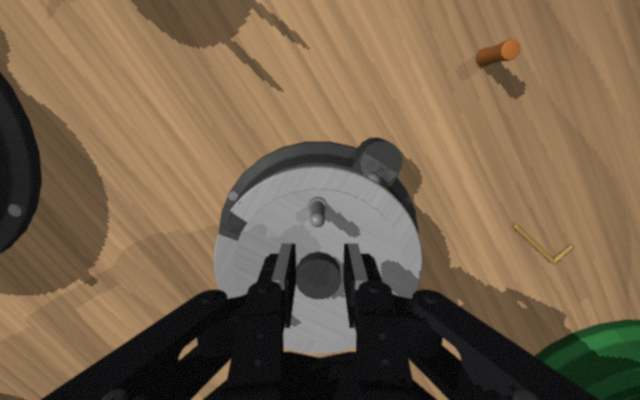

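```bash
python3 - <<'E'
from h import *
o=np.load("w2.npz");c=wonz(o,318,276,.077);print("hub",c)
C=np.array([.579,-.0035])
for n,p,z in(("a top",(318,219),.099),("a base",(317,202),.063),("pin",(377,177),.050),("ear top centre",(381,163),.034),("notch",(231,224),.063)):
    w=wonz(o,*p,z)
    for k in(c,C):
        d=w-k;print(n,w.round(4),np.hypot(*d).round(4),np.degrees(np.arctan2(d[1],d[0])).round(1))
im=cv2.imread("pics/w2.png");cv2.imwrite("pics/w2c.png",cv2.resize(im[125:305,205:435],None,fx=3.3,fy=3.3,interpolation=cv2.INTER_CUBIC))
E
```

```text
hub [ 5.80666426e-01 -4.98078299e-04]
a top [0.6099 0.0458] 0.0547 57.7
a top [0.6099 0.0458] 0.0582 57.9
a base [0.6093 0.0463] 0.0549 58.6
a base [0.6093 0.0463] 0.0583 58.7
pin [0.6575 0.0353] 0.0848 25.0
pin [0.6575 0.0353] 0.0876 26.3
ear top centre [0.6666 0.0391] 0.0947 24.7
ear top centre [0.6666 0.0391] 0.0974 25.9
notch [0.5436 0.0667] 0.0767 118.9
notch [0.5436 0.0667] 0.0786 116.8
```

View pics/w2c.png

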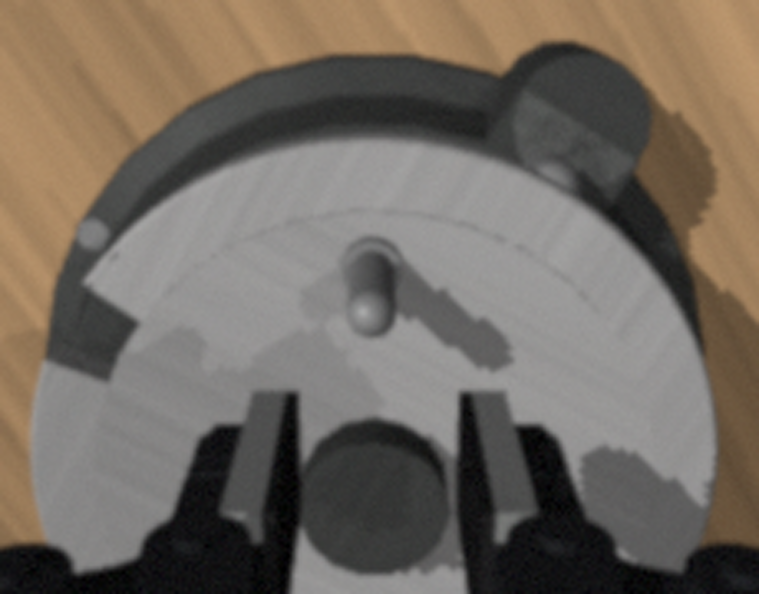

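The pin's outer edge shows at (373,177), which puts it at about 25°. Mandrel a is at about 58° and the notch at about 118°, so the turn is about −93°. I'll lower the fingers to straddle mandrel a.

```bash
python3 -m crank '[[6,0,0,0,0,0,-0.43],[0,0,11,0,0,0,-0.43],[0,0,11,0,0,0,-0.43],[0,0,11,0,0,0,-0.43],[0,0,11,0,0,0,-0.43],[0,0,11,0,0,0,-0.43],[0,0,11,0,0,0,-0.43],[0,0,0,0,0,0,-0.65],[0,0,0,0,0,0,-0.65],[0,0,0,0,0,0,-0.65]]'
```

```text
t: 4.37
tool_pos: [0.6108, 0.0449, 0.0776]
tool_rot: [2.75, 1.518, 0.001]
contact_force: [0.6, -1.4, -0.4]
opening: 0.0151
grip_force: 0.0
```

```bash
python3 -m crank '[[-0.21,4.88,0,0,0,0.0873,-0.65],[-0.21,4.88,0,0,0,0.0873,-0.65],[-0.21,4.88,0,0,0,0.0873,-0.65],[-0.21,4.88,0,0,0,0.0873,-0.65],[-0.21,4.88,0,0,0,0.0873,-0.65],[-0.21,4.88,0,0,0,0.0873,-0.65],[-0.21,4.88,0,0,0,0.0873,-0.65],[-0.21,4.88,0,0,0,0.0873,-0.65],[-0.21,4.88,0,0,0,0.0873,-0.65],[-0.21,4.88,0,0,0,0.0873,-0.65]]'
python3 - <<'E'
from station import ctrl
from h import *
o=ctrl.get_obs();r=Ro.from_rotvec(o["tool_rot"]).as_matrix();print(o["tool_pos"],np.degrees(np.arctan2(r[1,0],r[0,0])),o["contact_force"],o["wrist_torque"])
E
```

```text
t: 5.2
tool_pos: [0.6365, 0.0054, 0.0781]
tool_rot: [-3.134, -0.206, -0.001]
contact_force: [0.1, 1.6, -1.7]
opening: 0.0153
grip_force: 0.7
[0.63646505 0.0054216  0.07807279] 7.536631082737923 [ 0.13213298  1.64377572 -1.7019479 ] [0.21092347 0.12419565 0.0077881 ]
```

```bash
python3 -m crank '[[-0.21,4.88,0,0,0,0.0873,-0.65],[-0.21,4.88,0,0,0,0.0873,-0.65],[-0.21,4.88,0,0,0,0.0873,-0.65],[-0.21,4.88,0,0,0,0.0873,-0.65],[-0.21,4.88,0,0,0,0.0873,-0.65],[-0.21,4.88,0,0,0,0.0873,-0.65],[-0.21,4.88,0,0,0,0.0873,-0.65],[-0.21,4.88,0,0,0,0.0873,-0.65],[0,0,0,0,0,0,-0.65],[0,0,0,0,0,0,-0.65]]'
python3 - <<'E'
from station import ctrl,get_image
from h import *
o=ctrl.get_obs();r=Ro.from_rotvec(o["tool_rot"]).as_matrix();print(o["tool_pos"],np.degrees(np.arctan2(r[1,0],r[0,0])),o["contact_force"])
np.savez("w3.npz",p=o["tool_pos"],r=o["tool_rot"])
a=get_image("wrist")[:,:,::-1];s=get_image("scene")[175:265,280:385,::-1]
cv2.imwrite("pics/w3full.png",a)
o=np.zeros((400,800,3),np.uint8);o[:,:480]=a[:,80:560];o[:274,480:]=cv2.resize(s,(320,274),interpolation=cv2.INTER_CUBIC)
cv2.imwrite("pics/w3.png",o)
E
```

```text
t: 6.03
tool_pos: [0.6286, -0.0324, 0.0783]
tool_rot: [-3.019, 0.869, -0.002]
contact_force: [0.3, -0.0, -0.5]
opening: 0.0146
grip_force: 0.0
[ 0.62860463 -0.03244788  0.07834259] -32.12875868720446 [ 0.3169301  -0.0062419  -0.53667639]
```

View pics/w3.png

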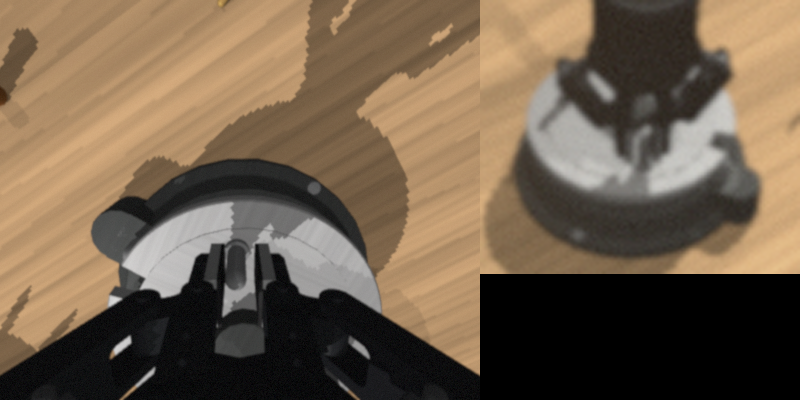

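The notch is close to the ear but about 5° short: mandrel a is at about −30°, so the notch is near 30°. I'll push 5° more, open, back off upward and measure.

```bash
python3 -m crank '[[-0.1,2.44,0,0,0,0.0436,-0.65],[-0.1,2.44,0,0,0,0.0436,-0.65],[0,0,0,0,0,0,-0.65],[0,0,0,0,0,0,-0.65],[0,-2,0,0,0,0,-0.43],[0,0,0,0,0,0,-0.43],[0,0,0,0,0,0,-0.43],[0,0,-12,0,0,0,-0.43],[0,0,-20,0,0,0,-0.43],[0,0,-20,0,0,0,-0.43]]'
python3 -m crank '[[0,0,-20,0,0,-0.11,0.2],[0,0,-20,0,0,-0.11,0.2],[0,0,-20,0,0,-0.11,0.2],[0,0,-20,0,0,-0.11,0.2],[-15,0,-20,0,0,-0.11,0.2],[-20,0,-20,0,0,-0.11,0.2],[-15,0,-20,0,0,-0.11,0.2],[0,0,0,0,0,-0.11,0.2],[0,0,0,0,0,0,0.2],[0,0,0,0,0,0,0.2]]'
python3 - <<'E'
from station import ctrl,get_image
from h import *
o=ctrl.get_obs();r=Ro.from_rotvec(o["tool_rot"]).as_matrix();print(o["tool_pos"],np.degrees(np.arctan2(r[1,0],r[0,0])),o["contact_force"])
np.savez("w4.npz",p=o["tool_pos"],r=o["tool_rot"])
a=get_image("wrist")[:,:,::-1]
cv2.imwrite("pics/w4.png",a)
E
```

```text
t: 6.97
tool_pos: [0.6257, -0.0345, 0.1296]
tool_rot: [2.977, -1.002, -0.003]
contact_force: [-0.5, 0.3, 0.3]
opening: 0.0245
grip_force: 0.0
t: 7.8
tool_pos: [0.5767, -0.0296, 0.27]
tool_rot: [3.121, 0.357, 0.001]
contact_force: [-0.2, -0.4, -0.5]
opening: 0.0513
grip_force: 0.0
[ 0.57673469 -0.02959028  0.27001975] 13.042153260164401 [-0.23603854 -0.39363444 -0.46658587]
```

View pics/w4.png

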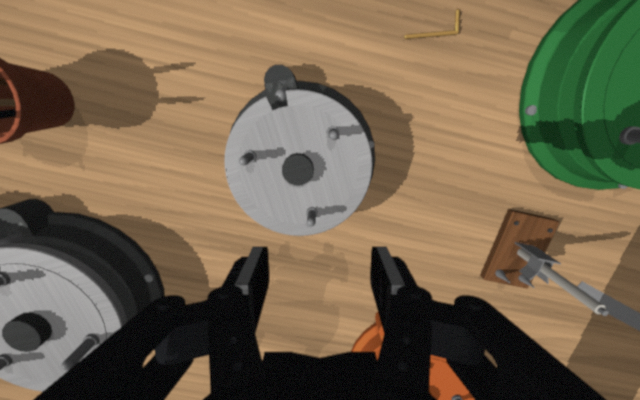

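The notch at (278,98) now stands at the ear (281,78). My last view goes on an enlarged crop of it.

```bash
python3 - <<'E'
from h import *
im=cv2.imread("pics/w4.png");cv2.imwrite("pics/w4c.png",cv2.resize(im[55:155,220:320],None,fx=6,fy=6,interpolation=cv2.INTER_CUBIC))
o=np.load("w4.npz");c=wonz(o,297.5,168.5,.077);print("hub",c)
h=cv2.cvtColor(im,cv2.COLOR_BGR2HSV);m=((h[:,:,1]<45)&(h[:,:,2]>95)).astype(np.uint8)
q=np.zeros_like(m);cv2.circle(q,(299,161),80,1,-1);m*=q
cs=max(cv2.findContours(m,0,1)[0],key=cv2.contourArea);hu=cv2.convexHull(cs)[:,0].astype(float)
P=np.array([wonz(o,*p,.063) for p in hu]);s=np.linalg.lstsq(np.c_[2*P,np.ones(len(P))],(P**2).sum(1),rcond=None)[0]
C=s[:2];print("rim",C,np.sqrt(s[2]+C@C))
for n,p,z in(("b",(311,218),.099),("a",(334,134),.099),("c",(246,160),.099),("notch",(278,98),.063),("ear",(281,78),.034)):
    w=wonz(o,*p,z)
    for k in (c,C): d=w-k;print(n,w.round(4),np.hypot(*d).round(4),np.degrees(np.arctan2(d[1],d[0])).round(1))
E
```

```text
hub [ 0.580633   -0.00369413]
rim [ 0.57929428 -0.00351196] 0.08410691758526831
b [ 0.5355 -0.0296] 0.0521 -150.2
b [ 0.5355 -0.0296] 0.051 -149.3
a [ 0.6275 -0.0324] 0.055 -31.5
a [ 0.6275 -0.0324] 0.0562 -31.0
c [0.582  0.0487] 0.0524 88.5
c [0.582  0.0487] 0.0523 87.1
notch [0.648  0.0328] 0.0766 28.4
notch [0.648  0.0328] 0.0777 27.8
ear [0.6699 0.0372] 0.0982 24.6
ear [0.6699 0.0372] 0.0993 24.2
```

View pics/w4c.png

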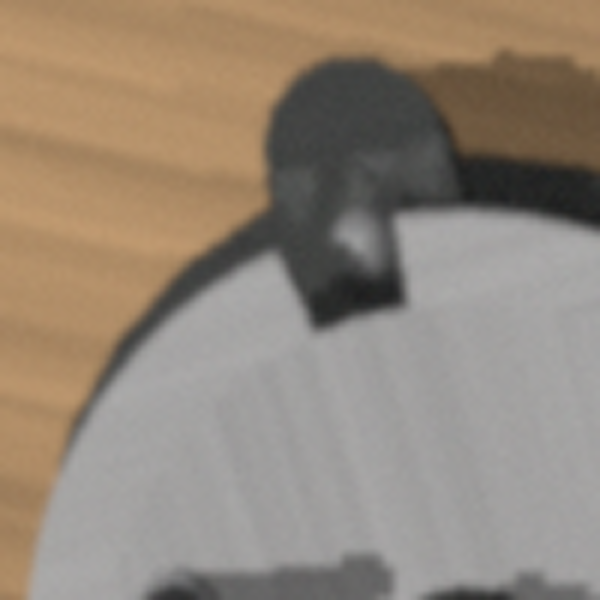

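```bash
python3 - <<'E'
from h import *
o=np.load("w4.npz");C=np.array([.580,-.0035])
P=lambda u,v:(220+(u+.5)/6-.5,55+(v+.5)/6-.5)
for n,p,z in(("pin hl",P(362,245),.050),("notch inner L",P(315,327),.063),("notch inner R",P(406,303),.063),("outer L",P(278,245),.063),("outer R",P(393,212),.063),("ear L",P(268,140),.034),("ear R",P(450,140),.034)):
    w=wonz(o,*p,z);d=w-C;print(n,np.hypot(*d).round(4),np.degrees(np.arctan2(d[1],d[0])).round(1))
E
```

```text
pin hl 0.0799 27.1
notch inner L 0.0686 36.1
notch inner R 0.068 21.8
outer L 0.0838 36.1
outer R 0.0835 21.4
ear L 0.1042 34.7
ear R 0.0969 15.3
```

The notch is at 28.9° (its edges measure 68 and 84 mm from the axis, as they should), and the ear and pin are at about 25°. I'll nudge about 3.5° more in the same way.

```bash
python3 -m crank '[[23.3,7.9,0,0,0,0,-0.43],[23.3,7.9,0,0,0,0,-0.43],[0,0,17.5,0,0,0.1095,-0.43],[0,0,17.5,0,0,0.1095,-0.43],[0,0,17.5,0,0,0.1095,-0.43],[0,0,17.5,0,0,0.1095,-0.43],[0,0,17.5,0,0,0.1095,-0.43],[0,0,17.5,0,0,0.1095,-0.43],[0,0,17.5,0,0,0.1095,-0.43],[0,0,10,0,0,0.1095,-0.43]]'
python3 -m crank '[[0,0,0,0,0,0,-0.43],[0,0,0,0,0,0,-0.43],[0,0,0,0,0,0,-0.43],[0,0,0,0,0,0,-0.43],[0,0,0,0,0,0,-0.43],[0,0,0,0,0,0,-0.43],[0,0,0,0,0,0,-0.43],[0,0,0,0,0,0,-0.43],[0,0,0,0,0,0,-0.43],[0,0,0,0,0,0,-0.43]]'
```

```text
t: 8.68
tool_pos: [0.624, -0.034, 0.1326]
tool_rot: [2.975, -1.008, -0.009]
contact_force: [-0.9, -0.2, -0.1]
opening: 0.0242
grip_force: 0.0
t: 9.52
tool_pos: [0.6258, -0.0344, 0.1369]
tool_rot: [-2.979, 0.997, -0.0]
contact_force: [0.5, -0.1, -0.2]
opening: 0.0243
grip_force: 0.0
```

```bash
python3 -m crank '[[0,0,14.5,0,0,0,-0.43],[0,0,14.5,0,0,0,-0.43],[0,0,14.5,0,0,0,-0.43],[0,0,14.5,0,0,0,-0.43],[0,0,0,0,0,0,-0.65],[0,0,0,0,0,0,-0.65],[0,0,0,0,0,0,-0.65],[0,2.7,0,0,0,0.02,-0.65],[0,2.7,0,0,0,0.02,-0.65],[0,0,0,0,0,0,-0.65]]'
python3 -m crank '[[0,0,0,0,0,0,-0.65],[0,-2,0,0,0,0,-0.43],[0,0,0,0,0,0,-0.43],[0,0,0,0,0,0,-0.43],[0,0,-12,0,0,0,-0.43],[0,0,-20,0,0,0,-0.43],[0,0,-20,0,0,-0.11,0.2],[0,0,-20,0,0,-0.11,0.2],[0,0,-20,0,0,-0.11,0.2],[0,0,-20,0,0,-0.11,0.2]]'
python3 -m crank '[[-15,0,-20,0,0,-0.11,0.2],[-20,0,-20,0,0,-0.11,0.2],[-15,0,-20,0,0,-0.11,0.2],[0,0,-20,0,0,-0.11,0.2],[0,0,0,0,0,0,0.2],[0,0,0,0,0,0,0.2],[0,0,0,0,0,0,0.2],[0,0,0,0,0,0,0.2],[0,0,0,0,0,0,0.2],[0,0,0,0,0,0,0.2]]'
python3 - <<'E'
from station import ctrl,get_image
from h import *
o=ctrl.get_obs();np.savez("w5.npz",p=o["tool_pos"],r=o["tool_rot"])
im=get_image("wrist")[:,:,::-1].copy();cv2.imwrite("pics/w5.png",im)
w=dict(p=o["tool_pos"],r=o["tool_rot"]);C=np.array([.580,-.0035])
# polar brightness profile on the face plane: notch (r 72..80)
m,f=K("wrist");H=np.array(m["hand_eye"]);R=Ro.from_rotvec(w["r"]).as_matrix()
def pr(X):
    c=H[:3,:3].T@(R.T@(np.array(X)-w["p"])-H[:3,3]);return m["cx"]+f*c[0]/c[2],m["cy"]+f*c[1]/c[2]
g=cv2.cvtColor(im,cv2.COLOR_BGR2GRAY).astype(np.float32)
for r,z in((.072,.063),(.076,.063),(.080,.063),(.108,.034),(.104,.034)):
    a=np.arange(0,52,2);uv=np.array([pr([C[0]+r*np.cos(np.radians(t)),C[1]+r*np.sin(np.radians(t)),z]) for t in a],np.float32)
    print(r,dict(zip(a.tolist(),cv2.remap(g,uv[:,:1],uv[:,1:],1)[:,0].astype(int).tolist())))
print(o["tool_pos"])
E
```

```text
t: 10.35
tool_pos: [0.6231, -0.0392, 0.0799]
tool_rot: [-2.958, 1.058, -0.003]
contact_force: [0.2, 0.4, -0.4]
opening: 0.015
grip_force: 0.2
t: 11.18
tool_pos: [0.6238, -0.0371, 0.1928]
tool_rot: [3.119, -0.376, 0.001]
contact_force: [0.7, -0.4, -0.5]
opening: 0.051
grip_force: 0.0
t: 12.02
tool_pos: [0.574, -0.0303, 0.2693]
tool_rot: [-3.126, -0.304, 0.004]
contact_force: [-0.2, 0.5, 0.2]
opening: 0.0517
grip_force: 0.0
0.072 {0: 167, 2: 166, 4: 168, 6: 168, 8: 167, 10: 165, 12: 166, 14: 162, 16: 160, 18: 83, 20: 42, 22: 38, 24: 41, 26: 40, 28: 32, 30: 40, 32: 87, 34: 159, 36: 164, 38: 164, 40: 165, 42: 165, 44: 164, 46: 166, 48: 166, 50: 165}
0.076 {0: 168, 2: 167, 4: 165, 6: 163, 8: 163, 10: 163, 12: 165, 14: 166, 16: 163, 18: 83, 20: 45, 22: 61, 24: 73, 26: 78, 28: 67, 30: 75, 32: 98, 34: 163, 36: 165, 38: 164, 40: 163, 42: 163, 44: 161, 46: 164, 48: 164, 50: 164}
0.08 {0: 163, 2: 164, 4: 165, 6: 164, 8: 166, 10: 167, 12: 167, 14: 166, 16: 165, 18: 79, 20: 47, 22: 69, 24: 83, 26: 87, 28: 88, 30: 67, 32: 91, 34: 164, 36: 168, 38: 167, 40: 166, 42: 166, 44: 167, 46: 164, 48: 164, 50: 163}
0.108 {0: 88, 2: 88, 4: 89, 6: 88, 8: 89, 10: 87, 12: 85, 14: 84, 16: 89, 18: 85, 20: 66, 22: 66, 24: 65, 26: 64, 28: 65, 30: 65, 32: 68, 34: 123, 36: 144, 38: 148, 40: 150, 42: 151, 44: 148, 46: 134, 48: 141, 50: 147}
0.104 {0: 87, 2: 86, 4: 88, 6: 87, 8: 86, 10: 87, 12: 87, 14: 86, 16: 83, 18: 67, 20: 67, 22: 66, 24: 67, 26: 69, 28: 67, 30: 66, 32: 66, 34: 69, 36: 134, 38: 150, 40: 148, 42: 142, 44: 135, 46: 142, 48: 147, 50: 150}
[ 0.57401421 -0.03027587  0.26926994]
```

The notch edges are at 18.0° and 32.2°, so its centre is 25.1°. The ear's centre is at about 26°, which is aligned to within about 1°. I'll shut the fingers and go over the hub.

```bash
python3 -m crank '[[5.5,-12.6,0,0,0,0,-1],[5.5,-12.6,0,0,0,0,-1],[0,0,21,0,0,-0.12,-1],[0,0,21,0,0,-0.12,-1],[0,0,21,0,0,0,-1],[0,0,21,0,0,0,-1],[0,0,21,0,0,0,-1],[0,0,21,0,0,0,-1],[0,0,21,0,0,0,-1],[0,0,21,0,0,0,-1]]'
python3 -m crank '[[0,0,0,0,0,0,-1],[0,0,0,0,0,0,-1],[0,0,2,0,0,0,-1],[0,0,2,0,0,0,-1],[0,0,2,0,0,0,-1],[0,0,2,0,0,0,-1],[0,0,2,0,0,0,-1],[0,0,2,0,0,0,-1],[0,0,0,0,0,0,-1],[0,0,0,0,0,0,-1]]'
```

```text
t: 12.9
tool_pos: [0.5806, -0.002, 0.1018]
tool_rot: [-3.067, -0.678, -0.001]
contact_force: [0.4, -0.2, -0.3]
opening: -0.0001
grip_force: 0.0
t: 13.73
tool_pos: [0.5802, -0.0036, 0.0906]
tool_rot: [-3.068, -0.676, 0.001]
contact_force: [0.1, -0.1, -0.1]
opening: -0.0
grip_force: 0.0
```

```bash
python3 -m crank '[[0,0,2,0,0,0,-1],[0,0,2,0,0,0,-1],[0,0,2,0,0,0,-1],[0,0,2,0,0,0,-1],[0,0,2,0,0,0,-1],[0,0,2,0,0,0,-1],[0,0,2,0,0,0,-1],[0,0,1,0,0,0,-1],[0,0,1,0,0,0,-1],[0,0,0,0,0,0,-1]]'
```

```text
t: 14.57
tool_pos: [0.5803, -0.0035, 0.0754]
tool_rot: [-3.068, -0.677, 0.001]
contact_force: [-3.0, -0.2, 4.1]
opening: -0.0001
grip_force: 2.2
```

```bash
python3 -m crank '[[0,0,0.5,0,0,0,-1],[0,0,0.5,0,0,0,-1],[0,0,0.5,0,0,0,-1],[0,0,0.5,0,0,0,-1],[0,0,0.5,0,0,0,-1],[0,0,0.5,0,0,0,-1],[0,0,0.5,0,0,0,-1],[0,0,0.5,0,0,0,-1],[0,0,0,0,0,0,-1],[0,0,0,0,0,0,-1]]'
```

```text
t: 15.4
tool_pos: [0.5803, -0.0035, 0.0716]
tool_rot: [-3.068, -0.677, 0.001]
contact_force: [-3.7, -0.1, 4.5]
opening: 0.0001
grip_force: 2.6
```

The plate is going down at a steady 4–5 N, with the pin in the notch.

```bash
python3 -m crank '[[0,0,1,0,0,0,-1],[0,0,1,0,0,0,-1],[0,0,1,0,0,0,-1],[0,0,1,0,0,0,-1],[0,0,1,0,0,0,-1],[0,0,1,0,0,0,-1],[0,0,0.5,0,0,0,-1],[0,0,0.5,0,0,0,-1],[0,0,0,0,0,0,-1],[0,0,0,0,0,0,-1]]'
python3 -m crank '[[0,0,0.5,0,0,0,-1],[0,0,0.5,0,0,0,-1],[0,0,0.5,0,0,0,-1],[0,0,0.5,0,0,0,-1],[0,0,0,0,0,0,-1],[0,0,0,0,0,0,-1],[0,0,0,0,0,0,-1],[0,0,0,0,0,0,-1],[0,0,0,0,0,0,-1],[0,0,0,0,0,0,-1]]'
```

```text
t: 16.23
tool_pos: [0.5803, -0.0035, 0.065]
tool_rot: [-3.068, -0.677, 0.001]
contact_force: [-4.7, -0.0, 8.2]
opening: 0.0002
grip_force: 3.9
t: 17.07
tool_pos: [0.5804, -0.0035, 0.0649]
tool_rot: [-3.068, -0.677, 0.002]
contact_force: [-11.1, 0.7, 17.8]
opening: 0.0002
grip_force: 8.9
```

It has seated: z stops at 65 mm while the force rises. I'll retract and check.

```bash
python3 -m crank '[[0,0,-3,0,0,0,-1],[0,0,-10,0,0,0,-1],[0,0,-25,0,0,0,-1],[0,0,-30,0,0,0,-1],[0,0,-30,0,0,0,-1],[0,0,-30,0,0,0,-1],[0,0,-30,0,0,0,-1],[0,0,-30,0,0,0,-1],[-20,0,-20,0,0,0,-1],[0,0,0,0,0,0,-1]]'
python3 -m crank '[[0,0,0,0,0,0,-1],[0,0,0,0,0,0,-1],[0,0,0,0,0,0,-1],[0,0,0,0,0,0,-1],[0,0,0,0,0,0,-1],[0,0,0,0,0,0,-1],[0,0,0,0,0,0,-1],[0,0,0,0,0,0,-1],[0,0,0,0,0,0,-1],[0,0,0,0,0,0,-1]]'
python3 - <<'E'
from station import ctrl,get_image
from h import *
o=ctrl.get_obs();w=dict(p=o["tool_pos"],r=o["tool_rot"]);C=np.array([.580,-.0035]);print(o["contact_force"])
im=get_image("wrist")[:,:,::-1].copy();cv2.imwrite("pics/w6.png",im)
m,f=K("wrist");H=np.array(m["hand_eye"]);R=Ro.from_rotvec(w["r"]).as_matrix()
def pr(X):
    c=H[:3,:3].T@(R.T@(np.array(X)-w["p"])-H[:3,3]);return m["cx"]+f*c[0]/c[2],m["cy"]+f*c[1]/c[2]
g=cv2.cvtColor(im,cv2.COLOR_BGR2GRAY).astype(np.float32)
a=np.arange(8,46,2)
for r,z in((.073,.051),(.080,.051),(.104,.034)):
    uv=np.array([pr([C[0]+r*np.cos(np.radians(t)),C[1]+r*np.sin(np.radians(t)),z]) for t in a],np.float32)
    print(r,dict(zip(a.tolist(),cv2.remap(g,uv[:,:1],uv[:,1:],1)[:,0].astype(int).tolist())))
# plate apparent radius under both heights
h=cv2.cvtColor(im,cv2.COLOR_BGR2HSV);q=np.zeros(g.shape,np.uint8);u,v=map(int,pr([*C,.055]));cv2.circle(q,(u,v),95,1,-1)
M=((h[:,:,1]<45)&(h[:,:,2]>95)).astype(np.uint8)*q
hu=cv2.convexHull(max(cv2.findContours(M,0,1)[0],key=cv2.contourArea))[:,0].astype(float)
for z in(.051,.063):
    P=np.array([wonz(w,*p,z) for p in hu]);s=np.linalg.lstsq(np.c_[2*P,np.ones(len(P))],(P**2).sum(1),rcond=None)[0];print(z,s[:2],np.sqrt(s[2]+s[:2]@s[:2]))
E
```

```text
t: 17.9
tool_pos: [0.5634, -0.0129, 0.2767]
tool_rot: [3.064, 0.675, 0.014]
contact_force: [0.7, 0.2, -0.3]
opening: 0.0002
grip_force: 0.0
t: 18.73
tool_pos: [0.5622, -0.0119, 0.2699]
tool_rot: [3.068, 0.677, 0.0]
contact_force: [-0.4, -0.3, -0.3]
opening: -0.0001
grip_force: 0.0
[-0.42501062 -0.3091158  -0.31079099]
0.073 {8: 165, 10: 163, 12: 163, 14: 163, 16: 159, 18: 94, 20: 45, 22: 45, 24: 41, 26: 51, 28: 51, 30: 37, 32: 75, 34: 159, 36: 162, 38: 163, 40: 163, 42: 163, 44: 165}
0.08 {8: 166, 10: 166, 12: 166, 14: 166, 16: 162, 18: 92, 20: 42, 22: 55, 24: 87, 26: 125, 28: 154, 30: 133, 32: 90, 34: 162, 36: 167, 38: 167, 40: 166, 42: 165, 44: 165}
0.104 {8: 85, 10: 86, 12: 87, 14: 87, 16: 85, 18: 67, 20: 68, 22: 68, 24: 65, 26: 67, 28: 66, 30: 68, 32: 67, 34: 68, 36: 131, 38: 149, 40: 150, 42: 143, 44: 136}
0.051 [ 0.57903253 -0.0029127 ] 0.0844080313844698
0.063 [ 0.58077047 -0.00213316] 0.08160043047866006
```

The plate is home. Its radius measures 84.4 mm when I assume the home height, and the notch at 25° brackets the pin at about 26°.

```bash
python3 -c "
from station import ctrl
print(ctrl.finish_job())"
```

```text
the job is handed in; nothing more can be done
None
```

The nest plate is turned with its notch over the pin (within about 1°) and pressed fully home, with the hub top stopping at 65 mm; the arm was clear of everything and kept clear of the bystanders throughout, and the job is handed in, though no verdict came back.

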